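# Friction block up the inclined plane

## Robot

A 6-joint arm with a two-finger parallel gripper is mounted at the origin on a cart in front of the work surface, level with it; the furniture and walls round the work are solid. World frame = base frame: x ahead of the robot, y to its left, z up, the work surface at z = 0. Lengths are in m, angles in rad, forces in N, time in s.
With the tool pointing down it reaches from about 0.15 to 0.775 m from the base axis. Payload 6.1 kg.
Tool frame: the origin (TCP) lies where the fingers leave the gripper's body, on its centre line; the fingertips stand 73 mm ahead of it and the grasp point (between the pads) lies 54 mm ahead of it (env.tip_reach is the distance from the TCP to the fingertips, in m); z points along the fingers, x is the direction in which the jaws open and shut, and the axes are right-handed (so a half turn about z gives the same grasp; the last joint's range is limited). The gripper opens to 85 mm and grips with 20 to 120 N. Pads are 22 mm wide; open, the fingers measure 114 mm over their backs; the gripper's body (76 mm by 85 mm) begins 54 mm behind the grasp point. The pads swing forward as they close: fully open they stand 13 mm farther back than shut.
Start: joints at [0, 0.126, -0.04, 1.405, 0, 1.571], TCP at [0.525, -0, 0.304] pointing down, gripper open.
Joint ranges: [-2.72, 2.72], [-0.95, 1.95], [-1.27, 1.35], [-1.78, 2.02], [-1.46, 1.47], [-3.14, 3.14]. Speed limits (rad/s): [2.39, 2.39, 3.01, 3.14, 3.14, 3.14].

## Interface

Orientations are given as a unit quaternion [x, y, z, w].
In Python, from cell import env, optics gives the robot as it stands.
- The arm moves only by the tool step_arm, never from a script. Its arguments are lists of equal length, an entry for each row: "offset": the shift along the tool's x, y, z in mm, a list of three; "dr": the turn, a rotation vector about the tool's x, y, z in degrees, a list of three. In form: {"offset": [[tx, ty, tz], ...], "dr": [[ax, ay, az], ...]}. A call has 1 to 12 rows; each row is the pose to reach, as a shift and turn from the pose commanded when the call began, along the tool's axes at that moment; what a row does not reach only later rows make up. A row lasts 1/8 s, in which the tool goes at most 62.5 mm and 10.7 degrees, less where a joint would pass 70% of its speed; a pose out of reach is approached as far as the arm can. A call with a gripper value outside its range is refused whole. "hand" is the closure, from 0 (fully open) to 1 (shut), set as the call begins (left out, the last holds). The fingers move at their own pace and stop on an object; the grip force is fixed at half the most. Time passes only in rows, so rows that repeat a pose let the fingers close. It gives the time, the measured TCP pose, the force and the opening at its end, in the units of the state.
- env.get_state(): the state, without advancing time (a new reading comes with each control period).
- optics.read_camera(name): name is "scene" or "side" or "wrist"; returns (picture, depth): 480x640x3 uint8, blue, green, red; 480x640 float32, m along the optical axis (not along the pixel's ray), 0 where there is no reading.
- optics.camera_params(name): a dict with "vfov" (degrees; the focal length in pixels is half the picture's height over the tangent of half this angle, whatever the lens; pixels are square), "cx", "cy" (the principal point, pixels), "origin" and "orientation" of the camera in the world; the wrist camera has in their place "T_tool_cam" (4x4, takes a point from camera to tool coordinates, whose origin is the TCP and whose axes are the tool frame's). Camera axes: x right, y down, z forward; pixel columns grow to the right and rows downward; lengths in m; the calibration is good to about 2 mm. A picture is of the moment at which its call begins: read the wrist's pose just before it. camera_params takes no time and is no camera call.
- env.finish_job(): hands the job in, once; it reports no verdict.
The state is a dict: "time": time; "joint_positions": joint angles; "dq": joint speeds; "tau": joint torques, N m; "tcp_pos": TCP position; "tool_rot": TCP orientation; "wrist_force": force on the tool from outside, world axes, zero at the start; "ft_torque": the same for the moment, N m; "width": finger opening in m.
Only numpy, scipy, OpenCV 4.12 (cv2) and the standard library are available. Lean on these libraries where they do the work, as an engineer would, in place of code of your own. Each camera call takes 0.05 s, during which the arm holds its last target. There are 200 camera calls.

## Task

Set up the friction experiment: push the wooden block with the red marker disc up its own lane of the inclined plane, sliding on the board, until its front end rests squarely against the stop at the top, and leave it there. Leave the blue-marked block where it stands at the foot, and do not push the tape roll or the marker pen about.

Things in the scene. Friction and masses are not known exactly. Their poses are not given: they have to be found in the camera images.
- ramp: Fixed wooden inclined plane, 200 mm wide. Origin on the table, on the centre line, below the bend; +x up the slope, y across, z up. Level landing x -130 to 0, top 14 mm above the table; then 10 degrees up for 170 mm along the slope. Two lanes, centres y +55 and -55, 74 mm wide between rails 10 mm high above the board. Friction holds a block anywhere on it.
- left_stop (a point): Foot of the stop face at the top of the left lane (ramp y +55 mm), mid lane on the board surface, ramp x 167, z 43.5 mm. Stop: two grey pieces 24 mm high, square to the slope. Axes as the ramp's. A block touching the stop has its origin 37 mm in x before and 7 mm below this point. A black pulley sits behind.
- right_stop (a point): The same for the right lane (ramp y -55 mm).
- red_block: Wooden block to push, 76 long (x), 60 wide (y), 40 mm high, about 0.22 kg, red sole, red disc 38 mm across on top. Origin at the centre of its underside, z up. Starts on the landing in the left or right lane, its +x end with a small brass eye towards the slope. Push its plain rear end (-x) at mid width, 10 to 25 mm above the board.
- blue_block: The same block with a blue sole and blue disc, on the landing in the other lane; it is to stay there. Origin at the centre of its underside.
- tape: Small white roll of tape, 37 x 42 x 18 mm, lying on the table to the right of the inclined plane (-y side). Bystander. Origin at the centre of its underside.
- marker: White marker pen with blue cap, 132 mm long, 15 mm thick, lying on the table to the left of the inclined plane. Bystander. Origin at the centre of its underside.
Things that resemble listed ones, but are neither listed nor needed, are in the scene too. Leave any purple or turquoise look-alike of the red_block alone.

How it is judged:
On the way:
1. the red block is part-way up the slope, sliding on the board (x of red_block in the frame of ramp between 0.03 and 0.115 m and z of red_block in the frame of ramp below 0.05 m).
At the end, for the whole second after the job is handed in: The red block lies at rest flat on the slope in its lane, its front within 10 mm of the stop and square to it within 10 degrees; the blue block is within 20 mm of where it started (x of red_block in the frame of ramp between 0.12 and 0.137 m and z of red_block in the frame of ramp between 0.028 and 0.046 m and (y of red_block in the frame of ramp between 0.043 and 0.067 m or y of red_block in the frame of ramp between -0.067 and -0.043 m) and angle between the y axis of red_block and the y axis of ramp, either way round below 0.175 rad and angle between red_block's own z axis and vertical below 0.26 rad and linear speed of red_block below 0.01 m/s and distance of blue_block from where it was at the start of the episode below 0.02 m); the robot touches nothing.
It fails at once if the blue block is moved by more than 20 mm (distance of blue_block from where it was at the start of the episode above 0.02 m).
It fails at once if the tape roll or the marker pen is pushed more than 30 mm (distance of any of tape, marker from where it was at the start of the episode above 0.03 m).
It fails at once if the red block is lifted clear of the board instead of pushed (its underside more than about 20 mm above the top of the slope) (z of red_block in the frame of ramp above 0.065 m).
It fails at once if the red block crosses over to the other lane (y of red_block in the frame of ramp between -0.02 and 0.02 m).
It also fails if it takes over 32 s, if anything falls off the work surface, if the arm or the gripper's body presses on something with over 40 N, if the wrist force passes 120 N, or if a joint passes its speed limit or range.

## Working session

There is one attempt and no reset: what is moved stays moved. The work goes in short steps, Python scripts to look and compute and a tool call to move; the robot and the scene stay as the last step left them, time stands still between calls to the robot, and variables do not carry over. Pictures are saved under pics/ and viewed, about 8 in all and at most 12, crops included, and the job is handed in when it is done.

Besides the shell and the picture viewer there is one more tool, called after "Call:" as name(argument=value, ...) on one line, values as JSON. step_arm: Moves the arm, as the interface text tells. Its arguments: {"type":"object","properties":{"offset":{"type":"array","items":{"type":"array","items":{"type":"number"}}},"dr":{"type":"array","items":{"type":"array","items":{"type":"number"}}},"hand":{"type":"number"}},"required":["offset","dr"]}

```bash
mkdir -p pics
cat > h.py <<'E'
import numpy as np,cv2
from scipy.spatial.transform import Rotation as R
from cell import env,optics
def cam(n):
    s=env.get_state(); im,d=optics.read_camera(n); p=optics.camera_params(n)
    f=240/np.tan(np.radians(p["vfov"])/2)
    if n=="wrist":
        T=np.eye(4);T[:3,:3]=R.from_quat(s["tool_rot"]).as_matrix();T[:3,3]=s["tcp_pos"];T=T@np.array(p["T_tool_cam"])
    else:
        T=np.eye(4);o=np.array(p["orientation"]);T[:3,:3]=R.from_quat(o).as_matrix() if o.size==4 else o;T[:3,3]=p["origin"]
    v,u=np.mgrid[:480,:640]
    c=np.stack([(u-p["cx"])/f*d,(v-p["cy"])/f*d,d],-1)
    W=c@T[:3,:3].T+T[:3,3]; W[d==0]=np.nan
    return im,W,p
E
python3 - <<'E'
from h import *
for n in("scene","wrist"):
    im,W,p=cam(n); cv2.imwrite(f"pics/{n}0.png",im); np.savez(f"{n}0.npz",im=im,W=W); print(p)
print(env.get_state())
E
```

```text
{'vfov': 43.05304016295937, 'cx': 314.2015853181214, 'cy': 231.24285908331228, 'origin': array([-0.02863423, -0.55188673,  0.69909204]), 'orientation': array([ 0.82439947, -0.34211652,  0.18024633, -0.41331956])}
{'vfov': 62.73791804699224, 'cx': 315.26272140934066, 'cy': 232.1688175136295, 'T_tool_cam': array([[ 9.99999492e-01,  3.45586482e-04, -9.47097083e-04,
        -9.62042919e-04],
       [-2.82488624e-05,  9.48650382e-01,  3.16326495e-01,
        -8.06856990e-02],
       [ 1.00778217e-03, -3.16326307e-01,  9.48649910e-01,
        -6.94464232e-02],
       [ 0.00000000e+00,  0.00000000e+00,  0.00000000e+00,
         1.00000000e+00]])}
{'time': 0.1, 'joint_positions': array([ 3.39089463e-06,  1.26317763e-01, -4.04903548e-02,  1.40541221e+00,
        1.75246410e-06,  1.57079020e+00]), 'dq': array([-1.30532111e-03,  2.10576438e-04,  2.53933586e-03,  8.00174669e-05,
       -8.94206423e-05,  4.11440901e-04]), 'tau': array([-1.61755201e-03, -4.36907172e+01,  3.53606522e+01,  1.36335523e-02,
       -5.14612566e-05,  1.73892335e-06]), 'tcp_pos': array([5.24736119e-01, 2.16994914e-06, 3.03214906e-01]), 'tool_rot': array([ 9.99999747e-01,  4.75659761e-06, -7.11998696e-04, -8.77204652e-07]), 'wrist_force': array([ 0.68827205,  0.38316076, -0.0130089 ]), 'ft_torque': array([0.06548851, 0.02535654, 0.05954708]), 'width': 0.08538222010819337}
```

View pics/scene0.png

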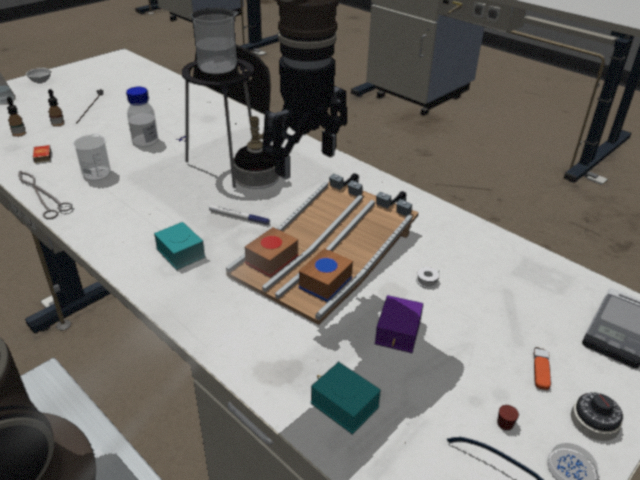

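View pics/wrist0.png

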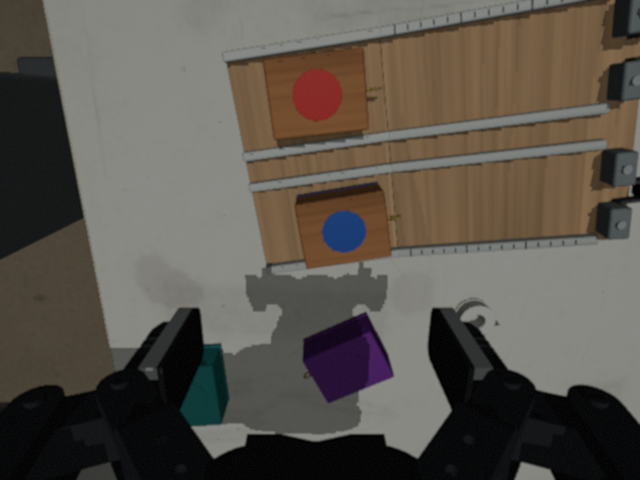

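The red-disc block is at wrist px (317,95) in the left lane and the blue-disc block is at (344,231) in the right lane. The purple (347,357) and teal boxes are look-alikes to leave alone. The tape is at (475,312) and the marker lies left of the ramp. Next I'll measure the ramp frame and the block.

Run:
```python
from h import *
z=np.load("wrist0.npz");im=z["im"];W=z["W"]
hsv=cv2.cvtColor(im,cv2.COLOR_BGR2HSV)
r=((hsv[...,0]<6)|(hsv[...,0]>174))&(hsv[...,1]>190)&(hsv[...,2]>120)
b=(abs(hsv[...,0].astype(int)-110)<12)&(hsv[...,1]>180)&(hsv[...,2]>80)
for n,m in(("red",r),("blue",b)):
    k,l,s,c=cv2.connectedComponentsWithStats(m.astype(np.uint8)); i=1+s[1:,4].argmax()
    P=W[l==i]; print(n,s[i],c[i],np.nanmedian(P,0),np.ptp(P[:,0]),np.ptp(P[:,1]))
# block top
P=W[45:140,255:372].reshape(-1,3); P=P[(P[:,2]>.048)&(P[:,2]<.06)]
rect=cv2.minAreaRect((P[:,:2]*1000).astype(np.float32)); print("red top",rect,np.median(P[:,2]))
# rail tops by height above board, mid rail of left lane: rows ~ line (245,156)-(605,110)
for a,bb in(((245,156),(605,110)),((250,187),(605,145)),((228,57),(590,2))):
    pts=[]
    for t in np.linspace(.02,.98,30):
        u=int(a[0]+t*(bb[0]-a[0]));v=int(a[1]+t*(bb[1]-a[1]))
        vs=np.arange(max(v-7,0),v+8); g=hsv[vs,u,1]<50
        # grey: low sat and between
        if g.any(): pts.append(np.nanmedian(W[vs[g],u],0))
    pts=np.array(pts); l=cv2.fitLine((pts[:,:2]).astype(np.float32),cv2.DIST_HUBER,0,.001,.001).ravel()
    print("rail yaw",np.degrees(np.arctan2(l[1],l[0])),l,pts[0],pts[14],pts[-1])
for u,v in((228,57),(267,268),(245,157),(385,230),(250,187)): print(u,v,W[v-1:v+2,u-1:u+2].reshape(-1,3).mean(0))
# bend: fit board height along left lane centre
for u in range(372,610,12):
    v=int(90-(u-372)*.14); print(u,v,W[v,u].round(4))
```

```text
Traceback (most recent call last):
ValueError: attempt to get argmax of an empty sequence
```

```bash
cat > m.py <<'E'
from h import *
z=np.load("wrist0.npz");im=z["im"];W=z["W"]
hsv=cv2.cvtColor(im,cv2.COLOR_BGR2HSV)
print(hsv[95,317],hsv[231,344],hsv[95,285])
r=((hsv[...,0]<6)|(hsv[...,0]>172))&(hsv[...,1]>150)&(hsv[...,2]>90)
b=(abs(hsv[...,0].astype(int)-110)<12)&(hsv[...,1]>150)&(hsv[...,2]>60)
for n,m in(("red",r),("blue",b)):
    k,l,s,c=cv2.connectedComponentsWithStats(m.astype(np.uint8))
    if k<2: continue
    i=1+s[1:,4].argmax()
    P=W[l==i]; print(n,s[i],c[i],np.nanmedian(P,0),np.ptp(P[:,0]),np.ptp(P[:,1]))
P=W[45:140,255:372].reshape(-1,3); P=P[(P[:,2]>.048)&(P[:,2]<.06)]
rect=cv2.minAreaRect((P[:,:2]*1000).astype(np.float32)); print("red top",rect,np.median(P[:,2]))
for a,bb in(((245,156),(605,110)),((250,187),(605,145)),((228,57),(590,2))):
    pts=[]
    for t in np.linspace(.02,.98,30):
        u=int(a[0]+t*(bb[0]-a[0]));v=int(a[1]+t*(bb[1]-a[1]))
        vs=np.arange(max(v-7,0),v+8); g=hsv[vs,u,1]<50
        if g.any(): pts.append(np.nanmedian(W[vs[g],u],0))
    pts=np.array(pts); l=cv2.fitLine((pts[:,:2]).astype(np.float32),cv2.DIST_HUBER,0,.001,.001).ravel()
    print("rail yaw",np.degrees(np.arctan2(l[1],l[0])),l,pts[0],pts[-1])
for u,v in((228,57),(267,268),(245,157),(250,187)): print(u,v,W[v-1:v+2,u-1:u+2].reshape(-1,3).mean(0))
for u in range(372,610,16):
    v=int(90-(u-372)*.14); print(u,v,W[v,u].round(4))
E
python3 m.py
```

```text
[  1 181 134] [109 197 114] [ 13 151 108]
red [ 293   69   49   52 1960] [316.68520408  94.24081633] [0.52433933 0.08567845 0.05427754] nan nan
blue [ 323  211   42   40 1298] [343.62249615 230.9183359 ] [ 0.54723656 -0.02423081  0.05439361] nan nan
red top ((524.388916015625, 84.89204406738281), (76.0751953125, 60.14252853393555), 6.343842506408691) 0.05362151284464209
rail yaw 8.169364 [0.98985237 0.1420997  0.60556304 0.05516882] [0.46729804 0.0352737  0.02292164] [0.74241064 0.07475848 0.0509299 ]
rail yaw 8.2039795 [0.9897663  0.14269769 0.5957116  0.02572053] [0.47042163 0.0075261  0.02307775] [0.74802685 0.04773435 0.05188178]
rail yaw 7.5094724 [0.99142325 0.13069011 0.5981786  0.13576347] [0.45760376 0.11651135 0.02313332] [0.71670681 0.14985964 0.04766205]
228 57 [0.45195772 0.11456729 0.02386187]
267 268 [ 0.47641468 -0.07217886  0.02349006]
245 157 [0.46112928 0.03386138 0.0232247 ]
250 187 [0.46423118 0.00719369 0.02384517]
372 90 [0.5682 0.0889 0.0389]
388 87 [0.5849 0.0919 0.0151]
404 85 [0.5981 0.0935 0.0165]
420 83 [0.6107 0.0949 0.0199]
436 81 [0.6235 0.0964 0.0216]
452 78 [0.6358 0.0986 0.0237]
468 76 [0.6482 0.1001 0.0255]
484 74 [0.6605 0.1015 0.0271]
500 72 [0.6729 0.1029 0.0279]
516 69 [0.6839 0.105  0.0313]
532 67 [0.695  0.1062 0.0342]
548 65 [0.7064 0.1075 0.0361]
564 63 [0.7182 0.1089 0.0369]
580 60 [0.7288 0.1109 0.0394]
596 58 [0.7392 0.112  0.042 ]
```

```bash
cat > plan.py <<'E'
from h import *
YAW=np.radians(7.8);O=np.array([.593,.0389,0]);Rr=R.from_rotvec([0,0,YAW])
TILT=16
def tgt(x,y,z,reach=.073):  # tip centre in ramp frame -> TCP pose
    t=np.radians(TILT); zt=[np.sin(t),0,-np.cos(t)]; xt=[0,1,0]; yt=np.cross(zt,xt)
    M=np.array([xt,yt,zt]).T
    return O+Rr.apply(np.array([x,y,z])-reach*np.array(zt)), Rr*R.from_matrix(M)
def rel(*a,s=None):
    s=s or env.get_state(); R0=R.from_quat(s["tool_rot"]); p,q=tgt(*a)
    return (R0.inv().apply(p-s["tcp_pos"])*1000).round(1),(R0.inv()*q).as_rotvec(degrees=True).round(2)
def tip_ramp():
    s=env.get_state();q=R.from_quat(s["tool_rot"]);t=s["tcp_pos"]+q.apply([0,0,.073])
    return (Rr.inv().apply(t-O)*1000).round(1),q
E
python3 - <<'E'
from plan import *
print(getattr(env,"tip_reach",None)); print(rel(-.125,.055,.12)); 
z=np.load("scene0.npz");W=z["W"]
for n,(a,b,c,d) in dict(tripod=(60,190,185,245),marker=(205,225,210,268),base=(150,195,232,282)).items():
    P=W[a:b,c:d].reshape(-1,3);P=P[(P[:,2]>.006)&(P[:,0]<1)&(P[:,1]<.6)]; print(n,np.nanpercentile(P,[2,50,98],axis=0).round(3).tolist())
E
```

```text
0.0726
(array([-82.8, -73.7, 113.2]), array([-11.97,  13.71, -97.09]))
tripod [[0.614, 0.319, 0.013], [0.649, 0.372, 0.22], [0.745, 0.482, 0.262]]
marker [[0.552, 0.184, 0.006], [0.579, 0.239, 0.011], [0.603, 0.297, 0.015]]
base [[0.451, -0.012, 0.008], [0.669, 0.298, 0.053], [0.714, 0.349, 0.297]]
```

Call:
step_arm(offset=[[-42,-37,0],[-83,-74,0],[-83,-74,20],[-83,-74,40],[-83,-74,60],[-83,-74,80],[-83,-74,100],[-83,-74,113],[-83,-74,113],[-83,-74,113],[-83,-74,113],[-83,-74,113]], dr=[[-1,1.1,-8.1],[-2,2.3,-16.2],[-3,3.4,-24.3],[-4,4.6,-32.4],[-5,5.7,-40.5],[-6,6.9,-48.5],[-7,8,-56.6],[-8,9.1,-64.7],[-9,10.3,-72.8],[-10,11.4,-80.9],[-11,12.6,-89],[-12,13.7,-97]], hand=0.76)

```text
time: 1.6
tcp_pos: [0.4416, 0.074, 0.1905]
tool_rot: [0.65, 0.747, 0.105, 0.092]
wrist_force: [-0.7, -0.5, -0.3]
width: 0.0206
```

Run:
```python
from plan import *
im,W,p=cam("wrist"); cv2.imwrite("pics/w1.png",im); np.savez("w1.npz",im=im,W=W)
s=env.get_state();print(tip_ramp()[0],s["joint_positions"],s["width"],s["time"],s["wrist_force"])
print("resid",rel(-.125,.055,.12)); print("down",rel(-.125,.055,.029))
```

```text
[-125.2   55.2  120.3] [ 0.17039083 -0.18571242 -0.62262662  0.85276964 -0.0093529   0.02578167] 0.02030815812651281 1.65 [-0.01000165  0.58391654 -0.52285498]
resid (array([-0.2,  0.3,  0.3]), array([ 0.12, -0.01,  0.41]))
down (array([ -0. , -25. ,  87.8]), array([ 0.12, -0.01,  0.41]))
```

View pics/w1.png

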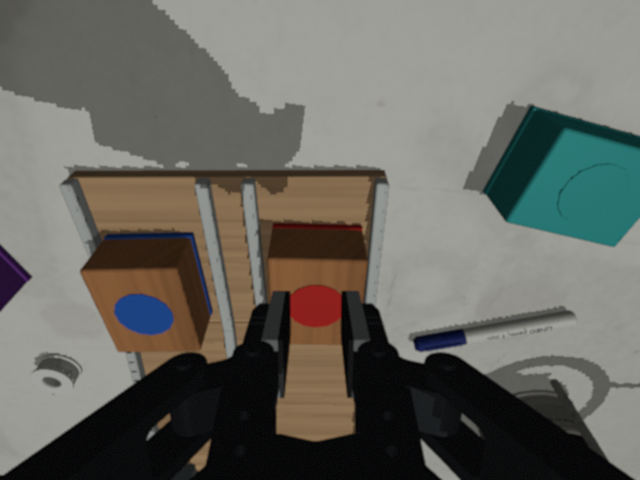

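The view shows the red block centred in front of the fingers (rear edge at row ~225, cols 272–362), between rails at cols ~262 and ~372. I'll descend behind it now.

Call:
step_arm(offset=[[0,-4,15],[0,-9,30],[0,-13,45],[0,-17,60],[0,-21,75],[0,-24,84],[0,-25,88],[0,-25,88],[0,-25,88]], dr=[[0,0,0.4],[0,0,0.4],[0,0,0.4],[0,0,0.4],[0,0,0.4],[0,0,0.4],[0,0,0.4],[0,0,0.4],[0,0,0.4]])

```text
time: 2.78
tcp_pos: [0.4427, 0.0741, 0.0999]
tool_rot: [0.654, 0.743, 0.106, 0.092]
wrist_force: [0.0, -0.8, 0.3]
width: 0.0206
```

Run:
```python
from plan import *
im,W,p=cam("wrist"); cv2.imwrite("pics/w2.png",im)
im,W,p=cam("scene"); cv2.imwrite("pics/s2.png",cv2.resize(im[150:350,200:440],None,fx=3,fy=3))
s=env.get_state();print(tip_ramp()[0],s["width"],s["time"],s["wrist_force"])
for x,z in((-.105,.029),(-.06,.029),(-.01,.029),(0,.0305),(.03,.0365),(.06,.0415),(.079,.045)): print(x,z,rel(x,.055,z))
```

```text
[-123.8   55.2   29.9] 0.020320175787094257 2.875 [ 0.0665276  -0.05008878 -0.30368438]
-0.105 0.029 (array([-0.1, 18. ,  6.1]), array([ 0.15,  0.04, -0.49]))
-0.06 0.029 (array([ 0.3, 61.2, 18.6]), array([ 0.15,  0.04, -0.49]))
-0.01 0.029 (array([  0.7, 109.3,  32.5]), array([ 0.15,  0.04, -0.49]))
0 0.0305 (array([  0.8, 119.3,  33.8]), array([ 0.15,  0.04, -0.49]))
0.03 0.0365 (array([  1.1, 149.8,  36.4]), array([ 0.15,  0.04, -0.49]))
0.06 0.0415 (array([  1.3, 180. ,  40. ]), array([ 0.15,  0.04, -0.49]))
0.079 0.045 (array([  1.5, 199.2,  41.9]), array([ 0.15,  0.04, -0.49]))
```

View pics/s2.png

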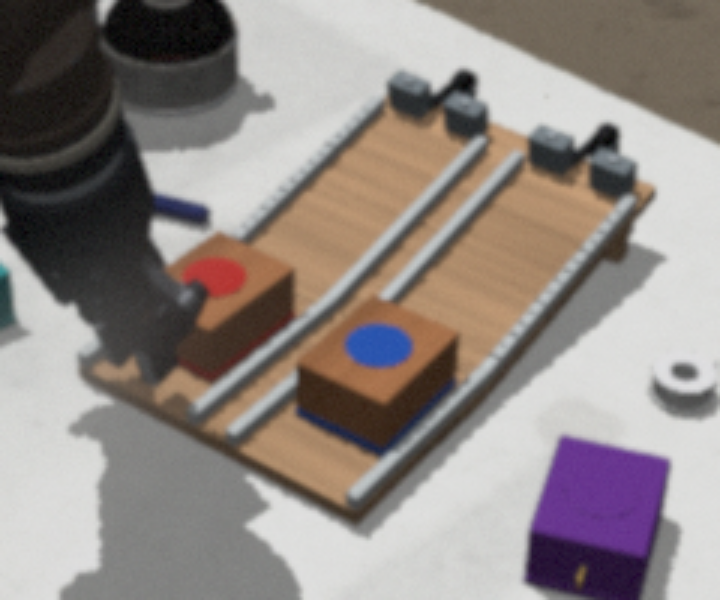

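The fingers are just behind the red block with the brass end towards the slope, and blue is untouched. I'll push along the landing now.

Call:
step_arm(offset=[[0,8,3],[0,15,5],[0,22,7],[0,29,9.3],[0,36,11.3],[0,44,13.6],[0,52,16],[0,60,18],[0,68,20.5],[0.4,76,23],[0.5,84,25],[0.5,90,27]], dr=[[0.1,0,-0.5],[0.1,0,-0.5],[0.1,0,-0.5],[0.1,0,-0.5],[0.1,0,-0.5],[0.1,0,-0.5],[0.1,0,-0.5],[0.1,0,-0.5],[0.1,0,-0.5],[0.1,0,-0.5],[0.1,0,-0.5],[0.1,0,-0.5]])

```text
time: 4.38
tcp_pos: [0.5361, 0.0866, 0.0984]
tool_rot: [0.651, 0.746, 0.105, 0.092]
wrist_force: [-2.4, -0.7, -0.1]
width: 0.0205
```

Run:
```python
from plan import *
im,W,p=cam("wrist"); cv2.imwrite("pics/w3.png",im)
im,W,p=cam("scene"); cv2.imwrite("pics/s3.png",cv2.resize(im[150:350,200:440],None,fx=3,fy=3))
s=env.get_state();print(tip_ramp()[0],s["width"],s["time"],s["wrist_force"])
for x,z in((-.03,.029),(-.01,.029),(0,.0305),(.03,.0365),(.06,.0415),(.079,.045)): print(x,z,rel(x,.055,z))
```

```text
[-29.4  54.9  28.5] 0.020415278508607665 4.475 [-0.87782126  0.2525528  -0.75230253]
-0.03 0.029 (array([ 0. , -0.4, -0.7]), array([0.05, 0.04, 0.02]))
-0.01 0.029 (array([ 0. , 18.8,  4.8]), array([0.05, 0.04, 0.02]))
0 0.0305 (array([ 0. , 28.8,  6.2]), array([0.05, 0.04, 0.02]))
0.03 0.0365 (array([ 0. , 59.3,  8.7]), array([0.05, 0.04, 0.02]))
0.06 0.0415 (array([ 0. , 89.5, 12.2]), array([0.05, 0.04, 0.02]))
0.079 0.045 (array([ -0. , 108.8,  14.1]), array([0.05, 0.04, 0.02]))
```

View pics/s3.png

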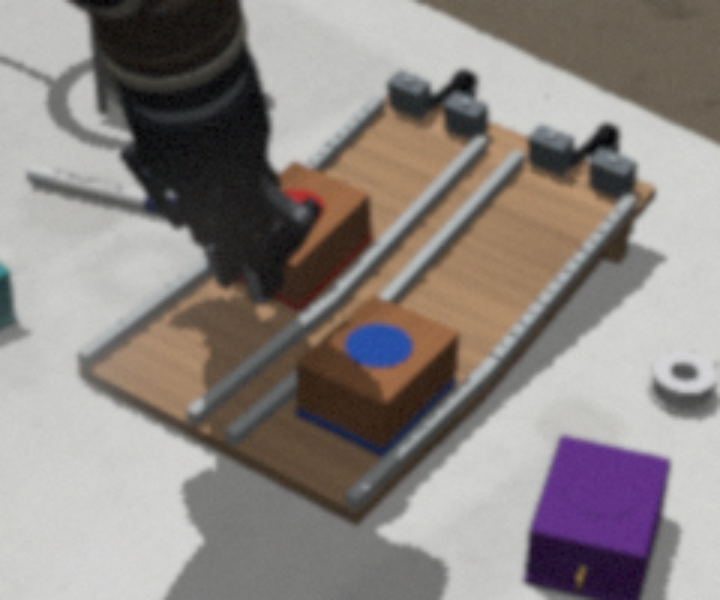

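The block slides straight over the bend, square and centred. I'll continue up the slope.

Call:
step_arm(offset=[[0,7,1.5],[0,14,3.5],[0,21,5],[0,29,6.2],[0,37,6.9],[0,45,7.6],[0,53,8.2],[0,61,9],[0,69,9.9],[0,77,10.8],[0,85,11.7],[0,90,12.2]], dr=[[0,0,0],[0,0,0],[0,0,0],[0,0,0],[0,0,0],[0,0,0],[0,0,0],[0,0,0],[0,0,0],[0,0,0],[0,0,0],[0,0,0]])

```text
time: 5.98
tcp_pos: [0.6251, 0.0988, 0.1116]
tool_rot: [0.651, 0.746, 0.105, 0.092]
wrist_force: [-0.7, -0.1, -1.1]
width: 0.0209
```

```bash
cat > chk.py <<'E'
from plan import *
import sys
im,W,p=cam("scene"); cv2.imwrite(f"pics/{sys.argv[1]}.png",cv2.resize(im[150:350,200:440],None,fx=3,fy=3))
s=env.get_state();print(tip_ramp()[0],s["time"],s["wrist_force"])
L=Rr.inv().apply((W-O).reshape(-1,3)).reshape(W.shape)*1000
hsv=cv2.cvtColor(im,cv2.COLOR_BGR2HSV);h=hsv[...,0].astype(int)
top=(hsv[...,1]>60)&(L[...,1]>15)&(L[...,1]<95)&(L[...,0]>-140)&(L[...,0]<175)&(L[...,2]-14-np.clip(L[...,0],0,None)*.176>30)&(L[...,2]<95)
P=L[top]; print("red block top",len(P),np.percentile(P,[1,50,99],axis=0).round(1).tolist())
r=((h<6)|(h>172))&(hsv[...,1]>130)&(L[...,2]>45)&top; print("disc",r.sum(),np.median(L[r],0), np.ptp(L[r],axis=0))
b=(abs(h-110)<12)&(hsv[...,1]>150)&(L[...,2]>45)&(L[...,1]<0)&(L[...,1]>-95); print("blue disc",np.nanmedian(L[b],0))
if P.size: q=P[:,:2].astype(np.float32); print(cv2.minAreaRect(q))
for x,z in((.06,.0415),(.07,.0435),(.079,.045),(.084,.046)): print(x,z,rel(x,.055,z))
E
python3 chk.py s4
```

```text
[60.6 54.9 41.6] 6.025 [ 0.33305542  0.20728576 -1.71730832]
red block top 431 [[33.0, 23.3, 55.6], [112.9, 30.8, 75.0], [141.2, 79.1, 93.8]]
disc 5 [95.5512852  56.53022694 73.24774976] [56.80542588  9.60900837 17.90169363]
blue disc [-54.0673611  -56.85867961  54.53028601]
((86.91712951660156, 54.917640686035156), (111.98638153076172, 71.58113098144531), 3.7847325801849365)
0.06 0.0415 (array([ 0. , -0.6, -0. ]), array([0.04, 0.04, 0.02]))
0.07 0.0435 (array([0. , 9.6, 0.8]), array([0.04, 0.04, 0.02]))
0.079 0.045 (array([ 0. , 18.6,  1.9]), array([0.04, 0.04, 0.02]))
0.084 0.046 (array([ 0. , 23.7,  2.3]), array([0.04, 0.04, 0.02]))
```

View pics/s4.png

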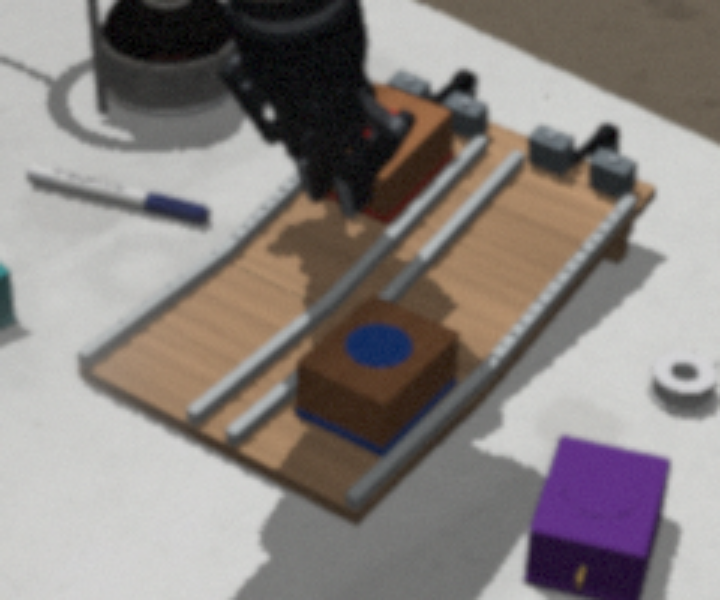

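About 15–18 mm remain. I'll close the gap slowly and watch the force.

Call:
step_arm(offset=[[0,3,0.3],[0,6,0.6],[0,9,0.9],[0,12,1.2],[0,13,1.3],[0,14,1.4],[0,14,1.4]], dr=[[0,0,0],[0,0,0],[0,0,0],[0,0,0],[0,0,0],[0,0,0],[0,0,0]])

```text
time: 6.9
tcp_pos: [0.6383, 0.1006, 0.114]
tool_rot: [0.651, 0.746, 0.105, 0.092]
wrist_force: [-3.0, 0.9, 0.7]
width: 0.0205
```

Call:
step_arm(offset=[[0,1,0.1],[0,2,0.2]], dr=[[0,0,0],[0,0,0]])

```text
time: 7.15
tcp_pos: [0.6402, 0.1009, 0.1144]
tool_rot: [0.651, 0.746, 0.105, 0.092]
wrist_force: [-2.3, -0.7, -0.1]
width: 0.0203
```

Call:
step_arm(offset=[[0,1,0.1],[0,2,0.2]], dr=[[0,0,0],[0,0,0]])

```text
time: 7.4
tcp_pos: [0.6417, 0.1011, 0.1146]
tool_rot: [0.651, 0.746, 0.104, 0.091]
wrist_force: [-8.2, -1.0, 4.7]
width: 0.0206
```

Call:
step_arm(offset=[[0,1,0.1],[0,1,0.1]], dr=[[0,0,0],[0,0,0]])

```text
time: 7.65
tcp_pos: [0.6419, 0.1011, 0.1145]
tool_rot: [0.651, 0.746, 0.104, 0.091]
wrist_force: [-9.2, -1.3, 5.3]
width: 0.0206
```

The block met the stop: force rose to about 10 N and the TCP stopped advancing. I'll back off along the slope, then lift.

Call:
step_arm(offset=[[0,-6,-0.6],[0,-14,-1.4],[0,-24,-2.4],[0,-36,-3.6],[0,-46,-4.6],[0,-54,-10],[0,-56,-25],[0,-54,-45],[0,-50,-70],[0,-50,-95],[0,-50,-115],[0,-50,-115]], dr=[[0,0,0],[0,0,0],[0,0,0],[0,0,0],[0,0,0],[0,0,0],[0,0,0],[0,0,0],[0,0,0],[0,0,0],[0,0,0],[0,0,0]])

```text
time: 9.15
tcp_pos: [0.565, 0.0907, 0.2148]
tool_rot: [0.651, 0.746, 0.106, 0.093]
wrist_force: [0.2, -0.2, -0.5]
width: 0.0205
```

```bash
python3 chk.py s5; python3 -c "
from h import *
im,W,p=cam('side');cv2.imwrite('pics/side5.png',im)"
```

```text
[ -0.8  55.  143.1] 9.2 [ 0.35803514 -0.42825698 -0.45584822]
red block top 973 [[81.6, 24.1, 60.0], [113.7, 50.4, 74.9], [156.0, 83.6, 83.0]]
disc 189 [120.30585157  56.29223196  76.49680314] [37.0667341  37.35225026 10.50841022]
blue disc [-52.90563953 -57.08011124  54.70499237]
((119.03551483154297, 54.650596618652344), (62.097652435302734, 78.67057037353516), 89.7875747680664)
0.06 0.0415 (array([  0. ,  30.3, 114.5]), array([0.16, 0.04, 0.02]))
0.07 0.0435 (array([  0. ,  40.5, 115.3]), array([0.16, 0.04, 0.02]))
0.079 0.045 (array([  0. ,  49.6, 116.4]), array([0.16, 0.04, 0.02]))
0.084 0.046 (array([  0. ,  54.6, 116.8]), array([0.16, 0.04, 0.02]))
```

View pics/s5.png

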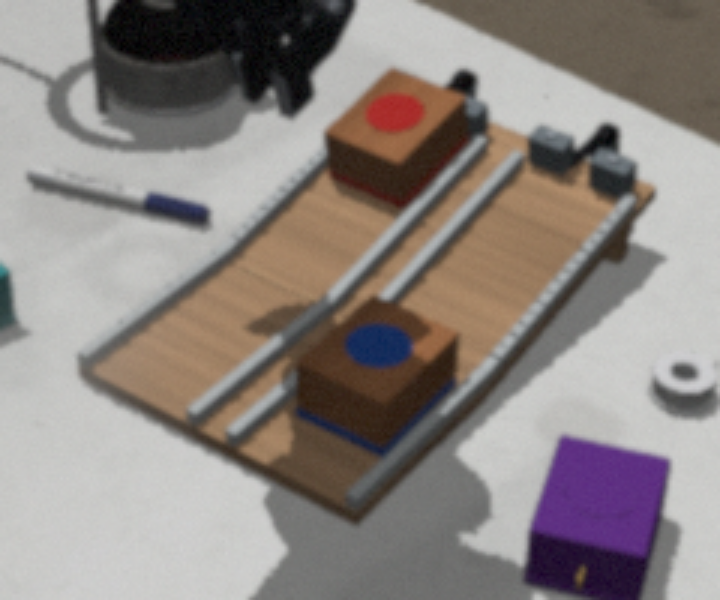

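View pics/side5.png

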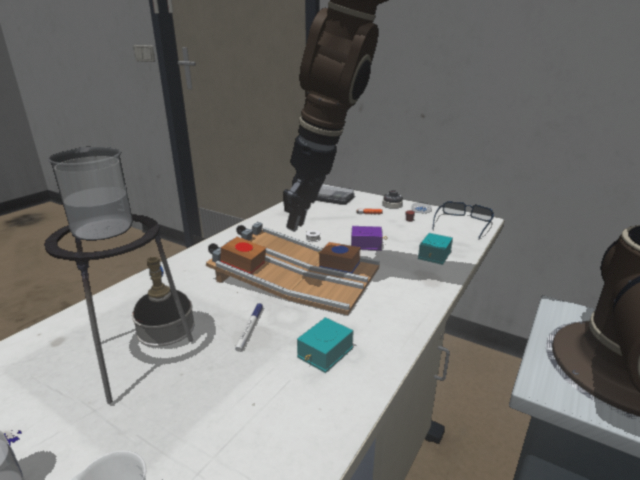

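The final view shows the red block flat against both stop pieces, centred and square. The disc at (120, 56, 76) mm puts the block's origin at about x 127, y 56, z 37 mm, inside the windows. Blue, tape and marker are where they were, and the arm is clear.

```bash
python3 -c "
from cell import env
print(env.finish_job())"
```

```text
the job is handed in; nothing more can be done
None
```

I pushed the red-marked block from the landing up the left lane until it met the stop, then backed the gripper off and lifted it clear. I handed the job in at about 9.2 s of the 32 s; no verdict comes back.

- **Contact with the stop:** the wrist force rose to about 10 N and the tool stopped advancing, within about 1.5 mm of where I had predicted.
- **Final position:** the scene camera puts the red block's origin at about x 127, y 56, z 37 mm in the ramp frame, inside the required windows. It measures about 3 mm short of the nominal 130 mm, roughly what the 2 mm camera calibration allows. The fitted outline of its top is square to the lane within about 1 degree.
- **Other objects:** the blue disc read the same position before and after to about 1 mm. In the pictures the tape roll and marker pen had not moved.

No checks failed. While the gripper partly hid the block mid-push, the disc reading was unusable, and I ignored it.

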